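# Snap the webcam cover clip home with a hand pusher

### The arm

A 7-joint arm with a two-finger parallel gripper is mounted at the origin on the work surface. World frame = base frame: x ahead of the robot, y to its left, z up, the work surface at z = 0. Lengths are in m, angles in rad, forces in N, time in s.
With the tool pointing down it reaches from about 0.425 to 0.8 m from the base axis. Payload 8.3 kg.
Tool frame: the origin (TCP) lies on the centre line of the jaws, within the pads' length; the fingertips stand 8 mm ahead of it and the grasp point (between the pads) lies 11 mm behind it; y points along the fingers, z is the direction in which the jaws open and shut, and the axes are right-handed (so a half turn about y gives the same grasp; the last joint's range is limited). The gripper opens to 85 mm and grips with 20 to 120 N. Pads are 22 mm wide; open, the fingers measure 114 mm over their backs; the gripper's body (76 mm by 85 mm) begins 54 mm behind the grasp point. The pads swing forward as they close: fully open they stand 13 mm farther back than shut.
Start: joints at [-1.261, 0.383, 0.016, 1.37, -0.006, 1.388, -0.046], TCP at [0.228, 0.582, 0.239] pointing down, gripper open.
Joint ranges: [-2.95, 2.95], [-0.25, 2.06], [-1.52, 1.56], [0.18, 2.33], [-1.44, 4.58], [0.02, 2.06], [-3.01, 3.01]. Speed limits (rad/s): [2.39, 2.39, 3.01, 3.01, 3.14, 3.14, 3.14].

### API

Orientations are given as a unit quaternion [x, y, z, w].
In Python, from station import ctrl gives the robot as it stands. The module is installed in compiled form; this text tells all that it offers. Calls block until the motion is done:
- ctrl.goto(position, orientation): joint-space move of the TCP to a pose.
- ctrl.move_straight(position, attitude=None, max_speed=0.15, max_force=None): straight line of the TCP; attitude=None keeps the orientation; max_speed is the mean speed in m/s. With max_force (N) it stops when the force on the tool has changed by that much, and returns True; else False.
- ctrl.goto_joints(angles): joint-space move.
- ctrl.let_go() and ctrl.gripper_close(grasp_force=None): open the fingers fully, or close them until they stop; grasp_force is the grip in N (None keeps the last).
- ctrl.wait(seconds).
- ctrl.inverse_kinematics(position, orientation): joint angles nearest the present ones, or None.
- ctrl.get_state(): the state.
- ctrl.get_image(name): name is "scene" or "top" or "wrist"; returns a dict with "image" (400x640x3 uint8, red, green, blue), "fovy" (degrees; the focal length in pixels is half the picture's height over the tangent of half this angle, whatever the lens; pixels are square), "cx", "cy" (the principal point, pixels), "position" and "orientation" of the camera in the world; the wrist camera has in their place "mount" (4x4, takes a point from camera to tool coordinates, whose origin is the TCP and whose axes are the tool frame's). Camera axes: x right, y up, looking along -z (the intrinsics and any distortion apply to the point x, -y, -z); pixel columns grow to the right and rows downward; lengths in m; the calibration is good to about 2 mm. A picture is of the moment at which its call begins: read the wrist's pose just before it. There is no depth.
A pose or a line that the arm cannot do raises ctrl.Unreachable and nothing moves.
- ctrl.job_done(): hands the job in, once; it reports no verdict.
The state is a dict: "time_s": time; "joint_positions": joint angles; "dq": joint speeds; "joint_torque": joint torques, N m; "tcp_pos": TCP position; "tool_rot": TCP orientation; "force": force on the tool from outside, world axes, zero at the start; "torque": the same for the moment, N m; "width": finger opening in m.
Only numpy, scipy, OpenCV 4.12 (cv2) and the standard library are available. Lean on these libraries where they do the work, as an engineer would, in place of code of your own. Each camera call takes 0.05 s, during which the arm holds its last target.

### The job

The white cover clip sits only started in the recess of the webcam that the grey phone clamp holds face up: take the wooden pusher from the organiser's front tray and press the clip straight down with the pusher's foot until it snaps fully home, with its rim flat on the webcam. Never push on the clip or the webcam harder than 25 N, do not touch the clip with the fingers, and leave everything else where it is. Then stand the pusher upright in the organiser's front tray again and let go of it.

Things in the scene. Friction and masses are not known exactly. Their poses are not given: they have to be found in the camera images.
- clip_top (a point): Centre of the top face of the white plastic cover clip: flat rim plate 50 x 34 x 4 mm (x, y, z) above a 34 x 26 x 14 mm plug with a wedge-shaped snap tooth at each x end; 15 g; z up. Its x runs along the recess. Started: this point is about 9.5 mm above the webcam face. Home: the rim lies flat on the face and this point is 4 mm above it.
- clip: The same clip, origin at the plug's underside, 18 mm below clip_top. At the start its teeth rest on two sprung latches. Once a pressing force of about 9 to 15 N is reached the latches give way, the clip snaps down the rest of its 5.5 mm travel into the recess and the force drops; pressing on, it only climbs.
- seat (a point): Centre of the mouth of the recess (42 x 28 mm) in the flat upper face of the black webcam (68 x 92 mm, face 52 mm above the desk at rest). z is up; x along the long side of the recess. The webcam sits in soft jaw pads: it gives straight down by up to 7.5 mm under the pressing force, then is rigid, and comes back up when let go.
- clamp: The grey aluminium phone clamp that holds the webcam face up between its two jaws; base 100 x 150 mm, fixed to the desk; origin at the centre of its underside; x along the recess, jaws at +y and -y, lower than the webcam face.
- pusher_mid (a point): Mid-height of the loose wooden pusher: a round stick 72 mm tall standing upright; foot disc 32 mm wide, 10 mm high; shank 22 mm wide, 52 mm long; knob 30 mm wide, 10 mm high on top; 35 to 70 g. The flat underside of the foot is 36 mm below this point; z points from foot to knob.
- organiser: Two-tier wooden organiser, fixed, 200 x 300 mm; origin at the centre of its underside, z up. Front tray: x -100 to 0 mm, walls 16 mm high, floor 6 mm above the desk, three compartments 88 x 92 mm centred at x -50, y -98, 0, +98 mm: one each for pusher, glue stick and tape roll, in any order. Back tier: x 0 to 100 mm, rim 54 mm high, low things on it.
- gluestick: Loose glue stick standing in the front tray: plain white and grey cylinder without foot or knob, 29 mm wide, 86 mm tall; origin at its underside.
- tape: Loose roll of clear tape lying in the front tray: ring 52 mm wide, 19 mm high; origin at its underside.
- spareclip: Loose spare cover clip lying upside down on the back tier, 50 x 34 x 16 mm; origin at its underside.
- eraser: Loose eraser on the back tier, 30 x 55 x 14 mm; origin at its underside.
- mug: Loose white enamel mug, 82 mm wide, 85 mm tall, with a handle; origin at its underside.
- jar: Loose glass candy jar with a latch lid, 72 mm wide, 83 mm tall; origin at its underside.
There are look-alikes about, which are no part of the job. Of the things that look like the clamp, take the one that is farthest to the robot's right at the start. Leave any green or yellow look-alike of the part that bears pusher_mid alone.

How it is judged:
By the outcome, as a careful person would: the job done as asked, in the order asked, and still so for the second after the job is handed in, with the robot touching nothing.
It also fails if it takes over 54 s, if anything falls off the work surface, if the arm or the gripper's body presses on something with over 40 N, if the wrist force passes 120 N, or if a joint passes its speed limit or range.

## Working session

There is one attempt and no reset: what is moved stays moved. The work goes in short steps, each a Python script; the robot and the scene stay as the last script left them, time stands still between calls to the robot, and variables do not carry over. Pictures are saved under pics/ and viewed, and the job is handed in when it is done.

```bash
mkdir -p pics; ls
cat > h.py <<'E'
from station import ctrl
import numpy as np, cv2, json
from scipy.spatial.transform import Rotation as R
def snap(name,fn):
    s=ctrl.get_state(); d=ctrl.get_image(name)
    cv2.imwrite(f'pics/{fn}.png',cv2.cvtColor(d['image'],cv2.COLOR_RGB2BGR))
    if name=='wrist':
        T=np.eye(4);T[:3,:3]=R.from_quat(s['tool_rot']).as_matrix();T[:3,3]=s['tcp_pos']
        T=T@np.array(d['mount'])
        d['position']=T[:3,3];Rm=T[:3,:3]
    else: Rm=R.from_quat(d['orientation']).as_matrix()
    d['Rm']=Rm
    np.save(f'pics/{fn}.npy',d,allow_pickle=True)
    return d
def load(fn): return np.load(f'pics/{fn}.npy',allow_pickle=True).item()
def K(d):
    f=d['image'].shape[0]/2/np.tan(np.radians(d['fovy'])/2)
    return f
def dist(d): 
    for k in d:
        if 'dist' in k: return np.array(d[k],float)
    return np.zeros(5)
def ray(d,u,v):
    f=K(d);M=np.array([[f,0,d['cx']],[0,f,d['cy']],[0,0,1]])
    p=cv2.undistortPoints(np.array([[[u,v]]],float),M,dist(d))[0,0]
    r=d['Rm']@np.array([p[0],-p[1],-1.]);return np.array(d['position']),r/np.linalg.norm(r)
def onz(d,u,v,z):
    o,r=ray(d,u,v);return o+r*(z-o[2])/r[2]
def tri(*obs):
    A=np.zeros((3,3));b=np.zeros(3)
    for d,u,v in obs:
        o,r=ray(d,u,v);P=np.eye(3)-np.outer(r,r);A+=P;b+=P@o
    return np.linalg.solve(A,b)
def proj(d,p):
    f=K(d);q=d['Rm'].T@(np.array(p)-d['position']);q=np.array([q[0],-q[1],-q[2]])
    M=np.array([[f,0,d['cx']],[0,f,d['cy']],[0,0,1]])
    return cv2.projectPoints(q[None],np.zeros(3),np.zeros(3),M,dist(d))[0][0,0]
E
python3 - <<'E'
from h import *
for n in ['scene','top','wrist']:
    d=snap(n,n+'0'); print({k:v for k,v in d.items() if k!='image'})
print(ctrl.get_state())
E
```

```text
pics
{'fovy': 53.94189553355725, 'cx': 320.68796398523915, 'cy': 195.26606308617176, 'position': array([0.89989465, 0.55179846, 0.83203783]), 'orientation': array([0.1161654 , 0.32493957, 0.89107371, 0.29480081]), 'Rm': array([[-0.79919616, -0.44988503,  0.39860877],
       [ 0.60087198, -0.61501351,  0.51059891],
       [ 0.01543897,  0.64758153,  0.76183975]])}
{'fovy': 51.707970478377455, 'cx': 320.6247377667748, 'cy': 203.53593682170774, 'position': array([0.42630936, 0.04968579, 1.13478578]), 'orientation': array([-0.03913222,  0.02678474,  0.71194479, -0.70063247]), 'Rm': array([[-0.01516562,  0.99552699, -0.09325249],
       [-0.99971957, -0.01679344, -0.01669609],
       [-0.01818744,  0.09297313,  0.99550249]])}
{'fovy': 58.70879818082819, 'cx': 319.54998707959584, 'cy': 201.28587545641176, 'mount': array([[-5.67852748e-04, -9.52144525e-01, -3.05647643e-01,
        -7.85065635e-02],
       [ 2.95667321e-04,  3.05647519e-01, -9.52144688e-01,
        -1.34317860e-01],
       [ 9.99999795e-01, -6.31047997e-04,  1.07955237e-04,
         2.30721391e-04],
       [ 0.00000000e+00, 
[... 279 characters left out ...]
': 0.15, 'joint_positions': array([-1.26087916,  0.38399936,  0.01638144,  1.37089683, -0.00627121,
        1.38820886, -0.04651208]), 'dq': array([ 3.40912361e-04, -1.66965030e-03,  5.21218235e-04, -3.75786606e-03,
        7.16405749e-05, -1.18419097e-04,  1.36849180e-03]), 'joint_torque': array([ 2.09116566e-03, -6.28154469e+01,  8.45625512e-01, -3.72163332e+01,
        1.67568022e-02,  1.09318964e-02,  2.42892401e-05]), 'tcp_pos': array([0.22748801, 0.58172712, 0.23854431]), 'tool_rot': array([ 0.69537072, -0.13111284,  0.13094871, -0.69434964]), 'force': array([ 0.16628962, -0.4133122 , -0.44078656]), 'torque': array([-0.04109649, -0.01420157,  0.02166455]), 'width': 0.08567587742578552}
```

View pics/scene0.png

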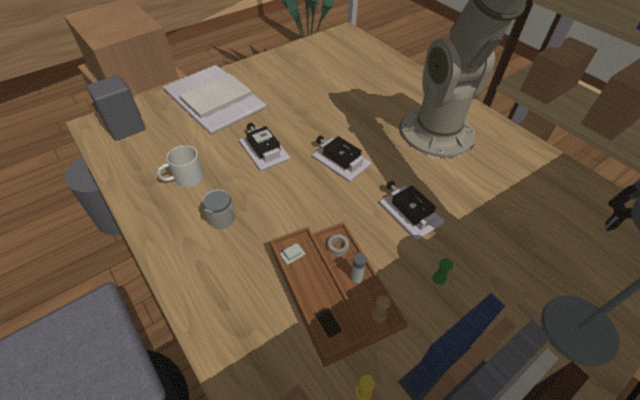

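View pics/top0.png

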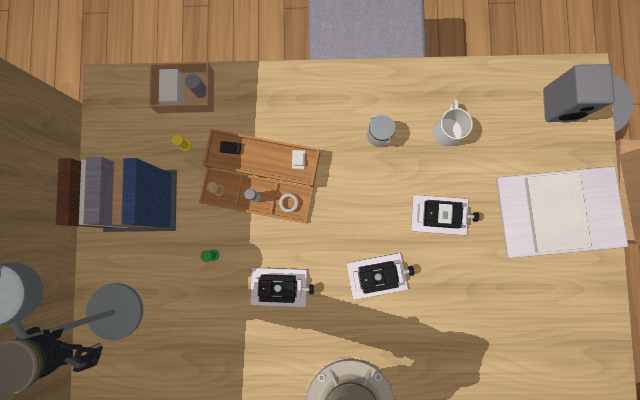

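View pics/wrist0.png

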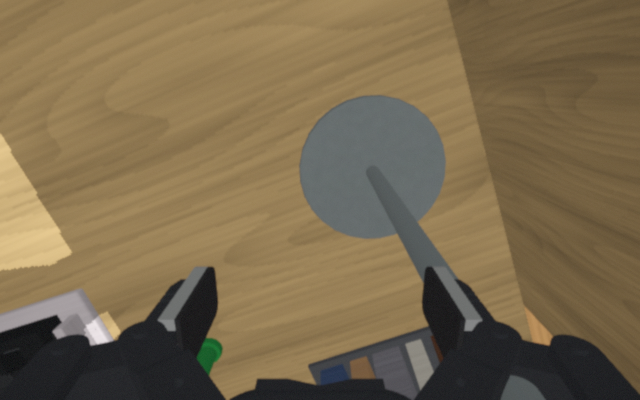

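Run:
```python
from h import *
t=load('top0');s=load('scene0')
def c(d,x,y,w,h,k): return cv2.resize(cv2.cvtColor(d['image'][y:y+h,x:x+w],cv2.COLOR_RGB2BGR),None,fx=k,fy=k,interpolation=cv2.INTER_CUBIC)
a=np.vstack([np.hstack([c(t,190,115,140,110,2.8),c(t,400,180,90,70,4.4)[:308]]) ,np.hstack([c(s,260,215,150,110,2.65)[:292,:392],c(s,225,110,90,70,4.4)[:292]])])
cv2.imwrite('pics/crop0.png',a);print(a.shape)
for n,uv,z in [('clamp',(445,215),.06),('pusher',(213,188),.078),('glue',(250,194),.09),('tape',(289,203),.02),('tray corner',(208,131),.05),('mug',(456,123),.085),('jar',(381,130),.08)]:
    print(n,onz(t,*uv,z).round(3))
```

```text
(600, 788, 3)
clamp [ 0.492 -0.255  0.06 ]
pusher [0.57  0.346 0.078]
glue [0.552 0.247 0.09 ]
tape [0.534 0.154 0.02 ]
tray corner [0.73  0.369 0.05 ]
mug [ 0.728 -0.286  0.085]
jar [ 0.715 -0.093  0.08 ]
```

View pics/crop0.png

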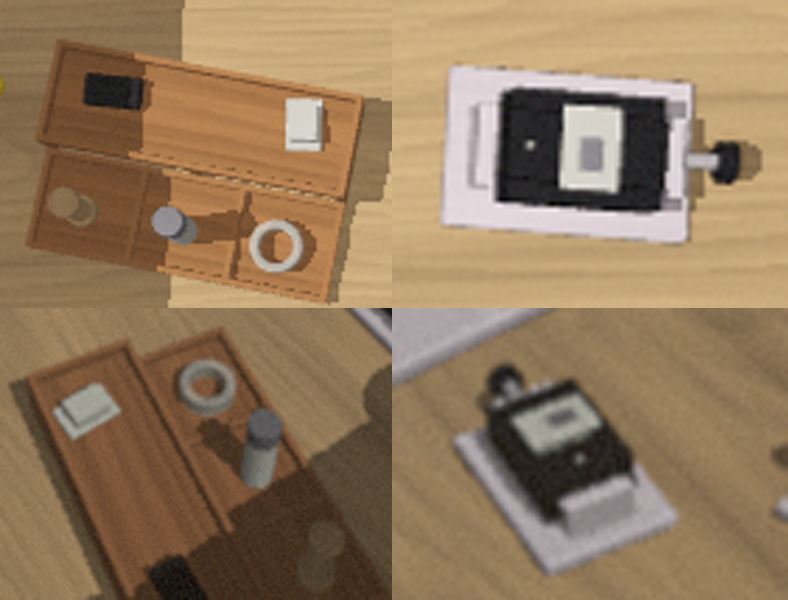

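Pusher candidates (top view): wooden stick at (213,188), in the tray and with foot and knob. The green (209,256) and yellow (181,143) look-alikes are out. The glue stick (250,194) is grey and white with no foot. Clamp candidates: (441,214), (378,276) and (279,287). I choose (441,214), as image right is −y, the robot's right; it also carries the white clip. The crop confirms both. The lamp stands near the start pose, so I'll locate its pole before moving.

Run:
```python
from h import *
t=load('top0');s=load('scene0');w=load('wrist0')
print('lamp base',onz(t,115,310,0.01).round(3),onz(s,581,329,.01).round(3),onz(w,372,167,.01).round(3))
print('tcp in top',proj(t,[.2275,.5817,.2385]),proj(s,[.2275,.5817,.2385]))
for z in (.1,.2,.3,.4): print(z,onz(t,40,331,z).round(3), onz(s,630,290,z).round(3), onz(w,430,260,z).round(3),onz(t,80,320,z).round(3))
print('pusher top', onz(s,382.6,302.5,.078), tri((t,213,188),(s,382.6,302.5)))
fl,fr=onz(t,200,202.5,.016),onz(t,307,222,.016); bl,br=onz(t,210.4,130,.054),onz(t,319.3,149.6,.054)
print(fl,fr,bl,br, np.linalg.norm(fl-fr)); v=fl-fr; print(np.degrees(np.arctan2(-v[0],v[1])));v=bl-br; print(np.degrees(np.arctan2(-v[0],v[1])))
print(R.from_quat(ctrl.get_state()['tool_rot']).as_matrix().round(2))
```

```text
lamp base [0.253 0.628 0.01 ] [0.245 0.634 0.01 ] [0.248 0.632 0.01 ]
tcp in top [ 80.94283392 339.23438194] [625.19270858 251.15936605]
0.1 [0.218 0.767 0.1  ] [0.157 0.641 0.1  ] [0.319 0.647 0.1  ] [0.243 0.668 0.1  ]
0.2 [0.238 0.698 0.2  ] [0.259 0.629 0.2  ] [0.258 0.634 0.2  ] [0.261 0.608 0.2  ]
0.3 [0.258 0.629 0.3  ] [0.36  0.617 0.3  ] [0.198 0.62  0.3  ] [0.279 0.549 0.3  ]
0.4 [0.278 0.559 0.4  ] [0.461 0.605 0.4  ] [0.138 0.607 0.4  ] [0.296 0.489 0.4  ]
pusher top [0.57627622 0.35192199 0.078     ] [0.5718266  0.34901178 0.06738909]
[0.5395308  0.39871218 0.016     ] [0.4814238  0.10618113 0.016     ] [0.73107543 0.361128   0.054     ] [0.67185735 0.06915204 0.054     ] 0.298246270662086
-11.234730480588563
-11.465116398326051
[[ 0.93 -0.    0.36]
 [-0.36 -0.    0.93]
 [ 0.   -1.   -0.  ]]
```

```bash
cat >> h.py <<'E'
def quat(yaw):  # yaw deg of tool x axis about world z; tool y down
    c,s=np.cos(np.radians(yaw)),np.sin(np.radians(yaw))
    x=np.array([c,s,0]);y=np.array([0,0,-1.]);return R.from_matrix(np.array([x,y,np.cross(x,y)]).T).as_quat()
E
python3 - <<'E'
from h import *
ctrl.move_straight([0.31,0.44,0.25])
ctrl.goto([0.572,0.347,0.20],quat(-11.35))
snap('wrist','w1'); s=ctrl.get_state(); print(s['time_s'],s['tcp_pos'],s['joint_positions'],s['force'])
E
```

```text
2.5417 [0.57043915 0.34939988 0.20048024] [-0.75751753  0.50373399  0.24344824  1.30090192 -0.12112128  1.35057788
  0.85892839] [-0.90613369  0.52518835 -0.48598843]
```

View pics/w1.png

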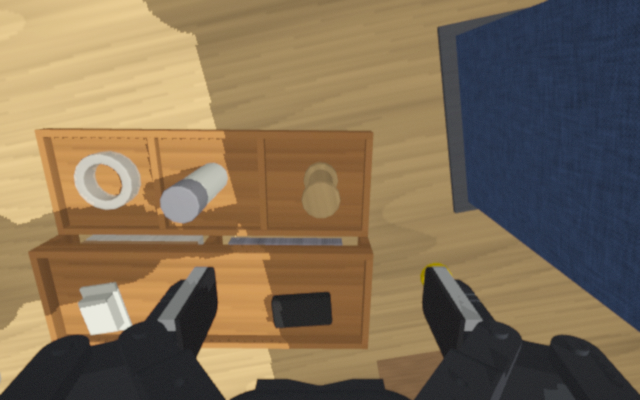

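Wrist view: the pusher's knob is near (321,200) and its foot near (320,177). It is about centred across the fingers, and no obstacles are close.

Run:
```python
from h import *
d=load('w1');im=d['image'][140:240,270:370]
cv2.imwrite('pics/w1c.png',cv2.resize(cv2.cvtColor(im,cv2.COLOR_RGB2BGR),None,fx=6,fy=6,interpolation=cv2.INTER_CUBIC))
```

```text
(no output)
```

View pics/w1c.png

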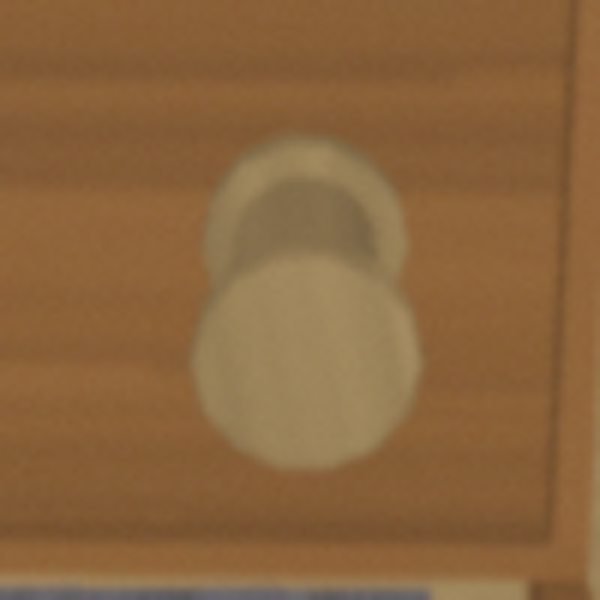

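Run:
```python
from h import *
d=load('w1');t=load('top0')
print(onz(d,321.2,199.5,.078),onz(d,321,179.5,.016),onz(t,213,188,.078))
s=load('scene0')
for n,dd in (('top0',t),('scene0',s)):
    for fn,box in (('top0',(412,190,472,240)),('scene0',(235,120,300,170))):
        if fn!=n: continue
        x0,y0,x1,y1=box; im=dd['image'][y0:y1,x0:x1].astype(int)
        cv2.imwrite(f'pics/cl_{n}.png',cv2.resize(cv2.cvtColor(im.astype(np.uint8),cv2.COLOR_RGB2BGR),None,fx=9,fy=9,interpolation=cv2.INTER_CUBIC))
```

```text
[0.57322225 0.35018672 0.078     ] [0.57339406 0.35028144 0.016     ] [0.57047491 0.3459315  0.078     ]
```

View pics/cl_top0.png

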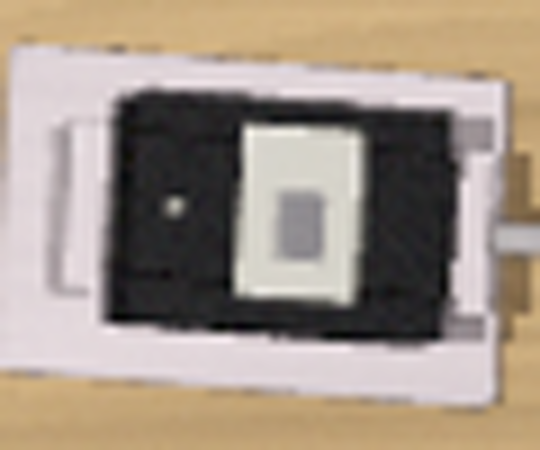

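Run:
```python
from h import *
q=quat(-11.35)
ctrl.move_straight([0.5733,0.3502,0.15],q)
print(ctrl.get_state()['tcp_pos'])
ctrl.move_straight([0.5733,0.3502,0.034],q,max_force=10)
s=ctrl.get_state();print(s['tcp_pos'],s['force'],s['torque'])
ctrl.gripper_close(40)
s=ctrl.get_state();print(s['time_s'],s['width'],s['tcp_pos'],s['force'],s['torque'])
snap('wrist','w2');snap('scene','s2')
```

```text
[0.57272739 0.35095071 0.15046743]
[0.57419978 0.35064392 0.03543345] [ 0.21848935 -0.33398493  0.45623045] [-0.00033107  0.04651261 -0.00769908]
4.5417 0.024971719084332857 [0.57353403 0.35027232 0.03436792] [-0.43120945 -0.08649333  2.3713566 ] [-0.05450972  0.02706167  0.06240167]
```

View pics/w2.png

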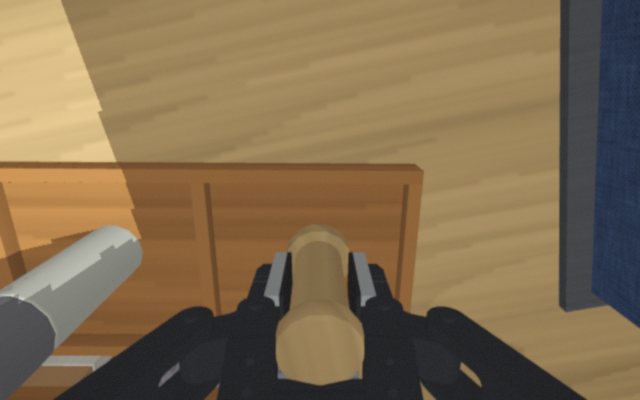

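Run:
```python
from h import *
t=load('top0');s0=load('scene0')
f=lambda a:(412+a[0]/9-.4,190+a[1]/9-.4)
for p in [(245,125),(363,130),(357,303),(233,297)]: print(onz(t,*f(p),.0615).round(4))
for p in [(113,92),(455,112),(440,340),(105,322)]: print('cam',onz(t,*f(p),.052).round(4))
q=quat(-11.35)
ctrl.move_straight([0.5733,0.3502,0.2],q,max_speed=.1)
st=ctrl.get_state();print(st['time_s'],st['width'],st['force'])
ctrl.goto([0.49,-0.19,0.2],quat(-1))
ctrl.wait(.2)
snap('wrist','w3');st=ctrl.get_state();print(st['time_s'],st['tcp_pos'],st['width'],st['force'],st['joint_positions'])
```

```text
[ 0.5218 -0.2395  0.0615]
[ 0.5198 -0.2733  0.0615]
[ 0.4699 -0.2693  0.0615]
[ 0.4722 -0.234   0.0615]
cam [ 0.5329 -0.2041  0.052 ]
cam [ 0.5254 -0.303   0.052 ]
cam [ 0.4592 -0.2956  0.052 ]
cam [ 0.466  -0.1992  0.052 ]
6.45 0.024788988518087703 [-0.03991871 -0.42343453 -0.23347945]
8.675 [ 0.49028476 -0.18949695  0.19991136] 0.02501050059043942 [0.63535865 0.36644593 0.33226241] [-0.21376321  0.21082635  0.60652618  1.72505478 -0.12610868  1.24503639
  1.97721411]
```

View pics/w3.png

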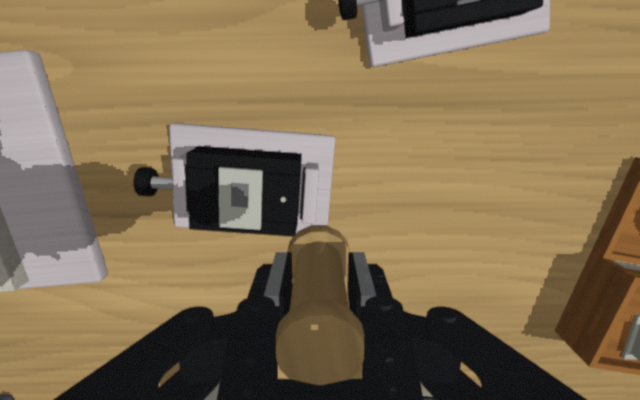

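Wrist view: the white clip is at about (240,198) and fully visible, left of the held pusher. The pusher foot (319,238) and knob (320,345) lie on the centre line. Measuring the clip next.

Run:
```python
from h import *
d=load('w3');im=d['image']
g=cv2.resize(im[150:245,160:300],None,fx=5.6,fy=5.6,interpolation=cv2.INTER_CUBIC)
cv2.imwrite('pics/w3c.png',cv2.cvtColor(g,cv2.COLOR_RGB2BGR))
sub=im[160:236,205:280].astype(int)
m=((sub.min(2)>100)).astype(np.uint8)
n,l,st,c=cv2.connectedComponentsWithStats(m)
for i in range(1,n):
    if st[i,4]>300:
        mm=(l==i).astype(np.uint8);cs,_=cv2.findContours(mm,cv2.RETR_EXTERNAL,cv2.CHAIN_APPROX_NONE)
        r=cv2.minAreaRect(cs[0]);b=cv2.boxPoints(r)+[205,160];print(st[i],r[0][0]+205,r[0][1]+160)
        P=np.array([onz(d,*p,.0615) for p in b]);print(b.round(1).tolist(),P.round(4).tolist(),P.mean(0))
```

```text
[  14    8   44   62 2190] 239.78103637695312 198.38280868530273
[[217.3, 228.0], [219.0, 167.6], [262.2, 168.8], [260.6, 229.2]] [[0.5213, -0.2739, 0.0615], [0.4706, -0.2674, 0.0615], [0.4721, -0.2336, 0.0615], [0.5229, -0.2383, 0.0615]] [ 0.49674755 -0.25330636  0.0615    ]
```

View pics/w3c.png

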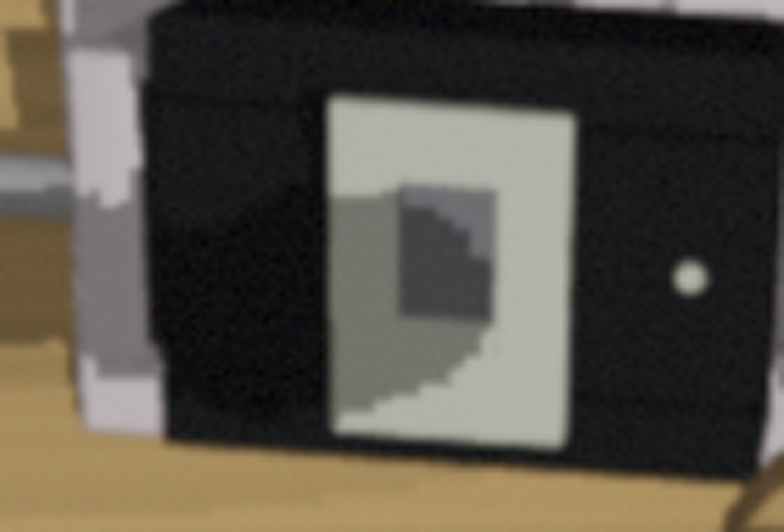

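Run:
```python
from h import *
q=quat(-1);x,y=.4965,-.2535
ctrl.move_straight([x,y,.13],q)
ctrl.move_straight([x,y,.102],q,max_speed=.06)
ctrl.wait(.3)
s=ctrl.get_state();b=s['force'];print(s['time_s'],s['tcp_pos'],b,s['width'])
hit=ctrl.move_straight([x,y,.080],q,max_speed=.012,max_force=4)
s=ctrl.get_state();print(hit,s['time_s'],s['tcp_pos'],s['force']-b)
snap('wrist','w4');snap('scene','s4')
```

```text
10.375 [ 0.49666593 -0.2536133   0.10229485] [-0.37575436 -0.15894407 -0.20952117] 0.02469855484890948
True 11.55 [ 0.49665398 -0.25345983  0.08734443] [1.32466485 0.07029614 4.90663215]
```

View pics/w4.png

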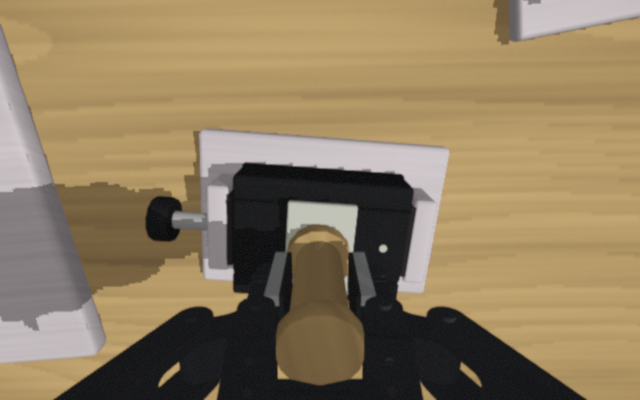

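Contact is where expected. The clip's edges run from column 288 to 357, with the foot at about 319, so it is centred. Pressing on in small steps.

Run:
```python
from h import *
q=quat(-1);x,y=.4965,-.2535
b=np.array([-.376,-.159,-.21]);pk=0
z=ctrl.get_state()['tcp_pos'][2]
fz=4.9;dropped=False
for i in range(26):
    z-=.0007
    hit=ctrl.move_straight([x,y,z],q,max_speed=.008,max_force=max(2.,17-fz))
    s=ctrl.get_state();f=s['force']-b;fz=f[2]
    print(round(s['time_s'],2),round(z*1e3,1),round(s['tcp_pos'][2]*1e3,2),f.round(1),hit)
    pk=max(pk,fz)
    if fz<pk-3 : print('DROP');break
    if fz>16.5 or s['time_s']>22: break
```

```text
11.9 86.7 86.89 [0.9 0.3 4.7] False
12.15 86.0 86.2 [ 0.6 -0.6  5.6] False
12.4 85.3 85.62 [0.3 0.8 6.9] False
12.65 84.6 85.08 [0.1 0.3 8.4] False
12.9 83.9 84.51 [-0.7  0.1  8.5] False
13.15 83.2 83.95 [ 0.7  0.8 10. ] False
13.4 82.5 83.38 [-0.   1.2 10.5] False
13.65 81.8 82.83 [ 0.2  1.2 12. ] False
13.9 81.1 82.26 [ 0.5  1.  11.6] False
14.15 80.4 81.68 [-0.   0.8 12.1] False
14.4 79.7 80.36 [ 0.3 -0.4  7.7] False
DROP
```

The latch gave way at about 12 N and the force fell to 7.7 N. I'll press on a little until the force climbs again, so the rim seats.

Run:
```python
from h import *
q=quat(-1);x,y=.4965,-.2535
b=np.array([-.376,-.159,-.21])
z=.0797; fz=(ctrl.get_state()['force']-b)[2];print(fz)
for i in range(14):
    z-=.0007
    hit=ctrl.move_straight([x,y,z],q,max_speed=.008,max_force=max(2.,16-fz))
    s=ctrl.get_state();f=s['force']-b;fz=f[2]
    print(round(s['time_s'],2),round(z*1e3,1),round(s['tcp_pos'][2]*1e3,2),f.round(1),hit)
    if fz>13.5: break
```

```text
7.65114993426438
14.65 79.0 79.8 [-0.1  0.1  9.2] False
14.9 78.3 79.23 [0.6 0.7 9. ] False
15.15 77.6 78.7 [ 1.   0.4 11.8] False
15.4 76.9 78.14 [ 1.2  0.7 11.6] False
15.65 76.2 77.6 [ 0.  -0.6 13.4] False
15.9 75.5 77.01 [-0.3  0.2 13.7] False
```

Run:
```python
from h import *
q=quat(-1);x,y=.4965,-.2535
ctrl.move_straight([x,y,.095],q,max_speed=.03)
ctrl.move_straight([x,y,.16],q,max_speed=.1)
ctrl.move_straight([.49,-.19,.2],q,max_speed=.15)
ctrl.wait(.2)
d=snap('wrist','w5');t=snap('top','t5');s=snap('scene','s5')
g=ctrl.get_state();print(g['time_s'],g['tcp_pos'],g['width'])
A=cv2.resize(d['image'][150:240,160:300],None,fx=5,fy=5,interpolation=cv2.INTER_CUBIC)[:,:700]
def c(d,x,y,w,h,k): return cv2.resize(d['image'][y:y+h,x:x+w],None,fx=k,fy=k,interpolation=cv2.INTER_CUBIC)
cv2.imwrite('pics/c5.png',cv2.cvtColor(A,cv2.COLOR_RGB2BGR))
B=np.hstack([c(load('scene0'),235,120,60,50,6.5),c(s,235,120,60,50,6.5)])
cv2.imwrite('pics/c5s.png',cv2.cvtColor(B,cv2.COLOR_RGB2BGR))
for n,dd in(('w3',load('w3')),('w5',d)):
    im=dd['image'];sub=im[160:236,205:280].astype(int)
    m=((sub.min(2)>100)).astype(np.uint8)
    nn,l,st,cc=cv2.connectedComponentsWithStats(m);i=1+st[1:,4].argmax()
    cs,_=cv2.findContours((l==i).astype(np.uint8),cv2.RETR_EXTERNAL,cv2.CHAIN_APPROX_NONE);r=cv2.minAreaRect(cs[0])
    b=cv2.boxPoints(r)+[205,160];print(n,r,[np.mean([onz(dd,*p,z) for p in b],0).round(4) for z in (.0615,.056)])
```

```text
18.5 [ 0.48975308 -0.19054444  0.19964662] 0.024575496291644985
w3 ((34.781036376953125, 38.382808685302734), (43.23332595825195, 60.421138763427734), 1.5911402702331543) [array([ 0.4967, -0.2533,  0.0615]), array([ 0.4985, -0.2546,  0.056 ])]
w5 ((38.0, 37.0), (60.0, 42.0), 90.0) [array([ 0.4942, -0.2522,  0.0615]), array([ 0.4959, -0.2534,  0.056 ])]
```

View pics/c5.png

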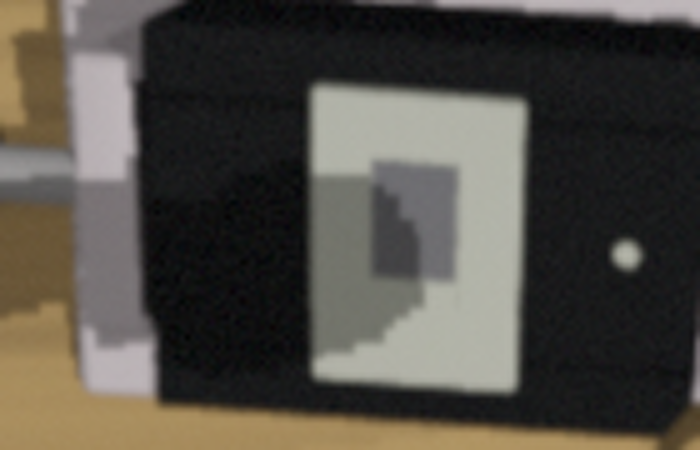

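View pics/c5s.png

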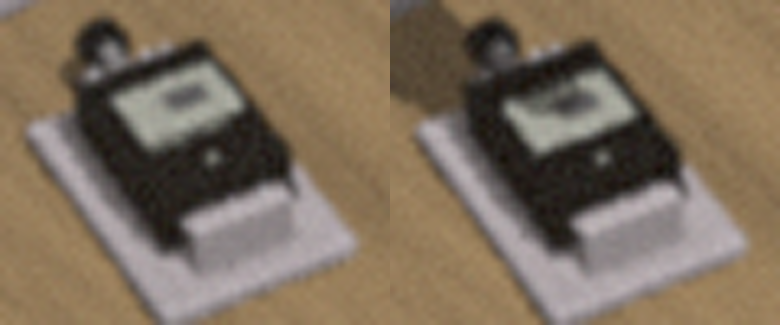

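Run:
```python
from h import *
def cen(d,box,thr=100,lo=20):
    x0,y0,x1,y1=box;im=cv2.resize(d['image'][y0:y1,x0:x1],None,fx=8,fy=8,interpolation=cv2.INTER_CUBIC).astype(int)
    m=(im.min(2)>thr).astype(np.uint8);n,l,st,c=cv2.connectedComponentsWithStats(m)
    out=[]
    for i in range(1,n):
        if st[i,4]>lo*64 and st[i,0]>0 and st[i,1]>0 and st[i,0]+st[i,2]<im.shape[1] and st[i,1]+st[i,3]<im.shape[0]:
            cs,_=cv2.findContours((l==i).astype(np.uint8),cv2.RETR_EXTERNAL,cv2.CHAIN_APPROX_NONE)
            h=cv2.convexHull(cs[0]);M=cv2.moments(h);out.append((x0+(M['m10']/M['m00']+.5)/8-.5,y0+(M['m01']/M['m00']+.5)/8-.5,st[i,4]/64))
    return out
for s,t,w in (('scene0','top0','w3'),('s5','t5','w5')):
    S=load(s);T=load(t);W=load(w)
    a=cen(S,(250,127,275,145),80);b=cen(T,(432,198,458,228));c=cen(W,(205,160,276,236))
    print(a,b,c)
    if a and b: print('ST',tri((S,*a[0][:2]),(T,*b[0][:2])).round(4))
    if a and c: print('SW',tri((S,*a[0][:2]),(W,*c[0][:2])).round(4))
    if a and b and c:print('STW',tri((S,*a[0][:2]),(W,*c[0][:2]),(T,*b[0][:2])).round(4))
```

```text
[(262.0447992946673, 135.6435739476167, np.float64(170.78125))] [(444.784120163958, 213.28983712066733, np.float64(267.765625))] [(239.99545416361192, 198.00861576959107, np.float64(2198.265625))]
ST [ 0.496  -0.2546  0.058 ]
SW [ 0.4964 -0.2535  0.059 ]
STW [ 0.4963 -0.254   0.0587]
[(262.1225851773797, 136.65297801513555, np.float64(141.421875))] [] [(242.9186120809027, 197.12291240519542, np.float64(2251.921875))]
SW [ 0.496  -0.254   0.0543]
```

Run:
```python
from h import *
q=quat(-1)
ctrl.move_straight([.49,-.15,.125],q,max_speed=.15)
ctrl.wait(.2)
d=snap('wrist','w6')
cv2.imwrite('pics/c6.png',cv2.cvtColor(cv2.resize(d['image'][110:290,60:290],None,fx=3.3,fy=3.3,interpolation=cv2.INTER_CUBIC),cv2.COLOR_RGB2BGR))
g=ctrl.get_state();print(g['time_s'],g['tcp_pos'])
# predicted rim size/positions if top at .056
for z in (.0615,.056):
    print(z,[proj(d,np.array([.4962,-.2536,z])+R.from_euler('z',-6,degrees=True).apply([sx*.025,sy*.017,0])).round(1).tolist() for sx in(1,-1) for sy in (1,-1)])
```

```text
19.4667 [ 0.49042746 -0.15060122  0.12578303]
0.0615 [[179.3, 274.5], [124.6, 270.3], [176.4, 199.0], [117.7, 194.1]]
0.056 [[182.5, 270.2], [129.1, 266.1], [179.9, 196.2], [122.7, 191.5]]
```

View pics/c6.png

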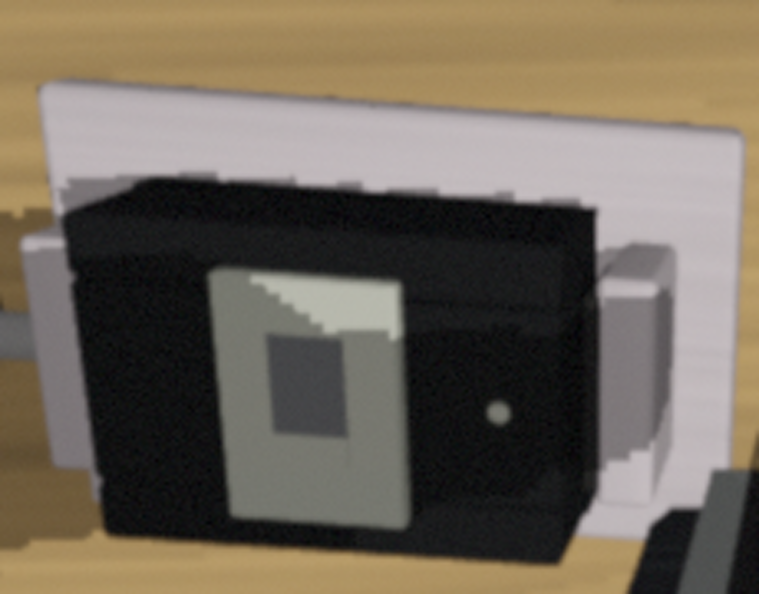

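The rim corners match the "home" prediction (top at 56 mm) within 2 px at all four, and miss the "started" one by about 4 px. So the clip is flat and home. Returning the pusher to its tray spot.

Run:
```python
from h import *
ctrl.move_straight([.49,-.15,.21],quat(-1))
q=quat(-11.35)
ctrl.goto([0.5733,0.3502,0.2],q)
ctrl.move_straight([0.5733,0.3502,0.06],q)
ctrl.wait(.3)
b=ctrl.get_state()['force']
hit=ctrl.move_straight([0.5733,0.3502,0.028],q,max_speed=.015,max_force=4)
s=ctrl.get_state();print(hit,s['time_s'],s['tcp_pos'],s['force']-b,s['width'])
snap('wrist','w7')
```

```text
True 24.9417 [0.57349619 0.35012536 0.03435146] [-1.09168248 -0.15529807  4.91149312] 0.024685069080855992
```

View pics/w7.png

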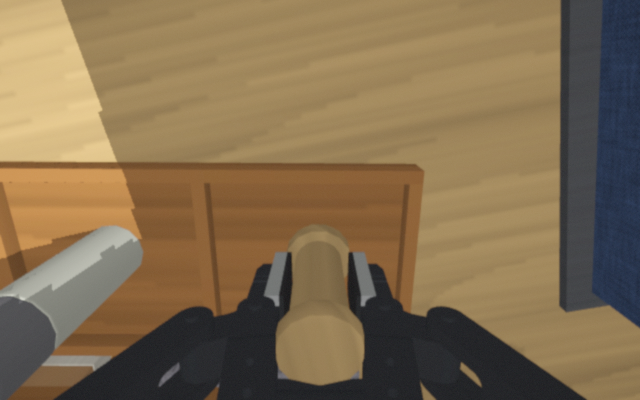

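The foot meets the floor at the same height as in the grasp, TCP z 0.0344, and the view is the same as when I picked it up. Releasing.

Run:
```python
from h import *
q=quat(-11.35)
ctrl.let_go(); ctrl.wait(.3)
print(ctrl.get_state()['width'])
ctrl.move_straight([0.5733,0.3502,0.14],q,max_speed=.08)
ctrl.move_straight([0.5733,0.3502,0.22],q)
ctrl.wait(.3)
d=snap('wrist','w8');t=snap('top','t8');print(ctrl.get_state()['time_s'])
for n,i in (('w8',d),('t8',t)): pass
print(proj(d,[.5733,.3502,.078]),proj(d,[.5733,.3502,.016]))
cv2.imwrite('pics/c8.png',cv2.cvtColor(np.hstack([cv2.resize(d['image'],(480,300)),cv2.resize(d['image'][110:240,250:400],None,fx=2.1,fy=2.1)[:300-27,:315].copy() if 0 else cv2.resize(d['image'][110:240,250:390],(315,300))]),cv2.COLOR_RGB2BGR))
```

```text
0.08510251735408399
28.475
[319.72235727 190.02539077] [319.79077495 172.50354869]
```

View pics/c8.png

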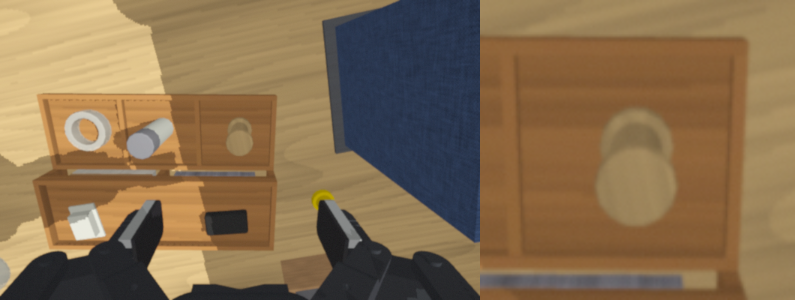

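View pics/t8.png

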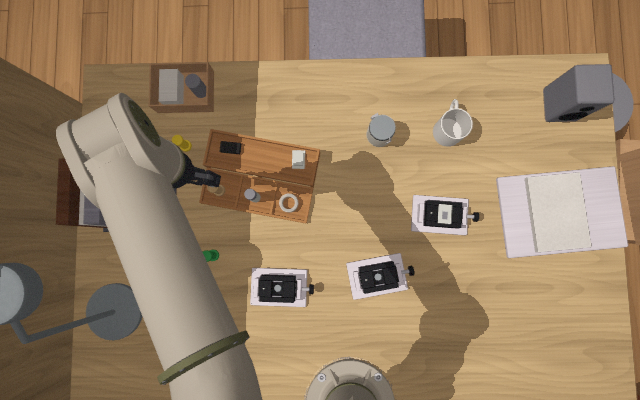

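The pusher stands upright in its compartment: knob at about (319,190) and foot at about (319,172), both as predicted. Everything else is unmoved in the top view, so I'm handing in.

```bash
python3 -c "
from h import *
print(ctrl.job_done(), ctrl.get_state()['time_s'])"
```

```text
the job is handed in; nothing more can be done
the job is handed in; nothing more can be done
```

The clip is pressed home and the pusher is standing upright in its tray compartment again, released. I handed the job in at about 28.5 s of robot time.

- **Pressing:** I took the wooden pusher and pressed the clip in the rightmost clamp. The latches gave way at about 12 N and the force fell to about 7.7 N. I pressed on to about 13.7 N to seat the rim; that was the highest force I read, though I only read it at the end of each small step.
- **Clip check:** In a close wrist view all four rim corners were within 2 px of where they should be with the clip home, and about 4 px from where they would be if only started. Triangulating across two views gave a drop of 4.7 mm instead of 5.5 mm. I put that down to the resolution of the scene camera and shadow on the clip.
- **Pusher check:** It touched the tray floor at the same height as when I picked it up. The final view shows it upright where it stood before, and the top view shows nothing else moved.

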